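# Find the gift box that was closed without its jar

## Task

One of these two closed gift boxes was packed without its jar of honey. Check both, the round box first and then the square one, by lifting each lid by its handle well clear above its box. Put the lid of the box that has the jar back fully home on that box, and lay the lid of the box without the jar, handle up, on the middle of the plywood packing board, so that this box stands open to be filled.

Things in the scene. Friction and masses are not known exactly. Their poses are not given: they have to be found in the camera images.
- lid_round: Round wooden lid, 140 g, loose, home on the fixed round kraft box (110 mm across, rim 90 mm high, 3.5 mm wall). Origin: centre of its underside, z up, 84 mm above the table when home. Upwards: tapered plug 6 mm deep (4 mm play all round), plate 120 mm across at z 6-14 mm, centred round knob 28 mm across at z 14-48 mm. The box's centre is the lid's start.
- lid_square: Square wooden lid, 160 g, loose, home on the fixed square kraft box (110 mm square, rim 90 mm high, 4 mm wall, turned like the lid). Origin: centre of its underside, z up, 84 mm above the table when home. Upwards: plug 6 mm deep (4 mm play all round), plate 120 mm square at z 6-14 mm, centred bar handle at z 14-48 mm, 50 mm long in x, 20 mm wide in y.
- jar: Jar of honey: amber glass, brass cap, 52 mm across, 70 mm tall, origin at the centre of its underside. It stands near the middle of one of the two boxes, unseen until that lid is lifted, and stays there. The other box holds only a flat cork disc, 68 mm across, 8 mm thick. A larger jar in the open on the table is a bystander.
- board: Plywood packing board, 160 x 160 x 12 mm, fixed flat on the table between the two boxes; origin at the centre of its underside. A lid laid on it rests on its plug, its origin 12 mm above the table.
There are look-alikes about, which are no part of the job. What is shaped like the lid_square but blue or orange is not meant. Several things have the shape of the board; the one meant has the colours described above.

How it is judged:
On the way, in this order (a step that is already met when the one before it is completed fails the run):
1. the round lid has been lifted at least 40 mm above its place on the round box (height (world z) of lid_round above 0.124 m), for 0.2 s.
2. then the square lid has been lifted at least 40 mm above its place on the square box (height (world z) of lid_square above 0.124 m), for 0.2 s.
At the end, for the whole second after the job is handed in: The lid of the box with the jar is home on it (within 15 mm, 3 mm high at most, level to 0.05 rad); the other lid lies handle up on the board (centres within 40 mm, level to 0.1 rad); the jar stands in its box (moved under 30 mm, tilt under 0.15 rad); lids slower than 20 mm/s (((distance of lid_round from where it was at the start of the episode below 0.015 m and height (world z) of lid_round below 0.087 m and angle between lid_round's own z axis and vertical below 0.05 rad and horizontal distance between jar and lid_round below 0.045 m and horizontal distance between lid_square and board below 0.04 m and height (world z) of lid_square between 0.008 and 0.017 m and angle between lid_square's own z axis and vertical below 0.1 rad) or (distance of lid_square from where it was at the start of the episode below 0.015 m and height (world z) of lid_square below 0.087 m and angle between lid_square's own z axis and vertical below 0.05 rad and horizontal distance between jar and lid_square below 0.045 m and horizontal distance between lid_round and board below 0.04 m and height (world z) of lid_round between 0.008 and 0.017 m and angle between lid_round's own z axis and vertical below 0.1 rad)) and distance of jar from where it was at the start of the episode below 0.03 m and angle between jar's own z axis and vertical below 0.15 rad and linear speed of each of lid_round, lid_square below 0.02 m/s); the robot touches nothing.
It also fails if it takes over 58 s, if anything falls off the work surface, if the arm or the gripper's body presses on something with over 40 N, if the wrist force passes 120 N, or if a joint passes its speed limit or range.

## Robot

A 6-joint arm with a two-finger parallel gripper is mounted at the origin on the work surface. World frame = base frame: x ahead of the robot, y to its left, z up, the work surface at z = 0. Lengths are in m, angles in rad, forces in N, time in s.
With the tool pointing down it reaches from about 0.25 to 0.725 m from the base axis. Payload 9.7 kg.
Tool frame: the origin (TCP) lies at the very end of the fingers, on their centre line; the grasp point (between the pads) lies behind it (robot.tcp_to_grasp is the z of the grasp point in the tool frame, in m); z points along the fingers, y is the direction in which the jaws open and shut (so a half turn about z gives the same grasp; the last joint's range is limited). The gripper opens to 85 mm and grips with 20 to 120 N. Pads are 22 mm wide; open, the fingers measure 114 mm over their backs; the gripper's body (76 mm by 85 mm) begins 54 mm behind the grasp point. The pads swing forward as they close: fully open they stand 13 mm farther back than shut.
Start: joints at [1.273, 0.087, 0.176, 1.66, 0, 1.571], TCP at [0.161, 0.526, 0.231] pointing down, gripper open.
Joint ranges: [-3.13, 3.13], [-0.85, 1.81], [-1.15, 1.24], [-2.2, 2.28], [-1.44, 1.52], [-3.14, 3.14]. Speed limits (rad/s): [2.22, 2.22, 2.57, 3.14, 3.14, 3.14].

## Interface

Orientations are given as a rotation vector (axis times angle).
In Python, from bench import robot, capture gives the robot as it stands.
- The arm moves only by the shell command python3 -m handwheel 'ROWS' [FORCE]. ROWS is JSON, one flat list of numbers, 7 for each row, row after row: the turn, a rotation vector about the world's x, y, z in degrees, then the shift along the world's x, y, z in m, then the closure in counts, from 0 (fully open) to 255 (shut). In form: [rx, ry, rz, dx, dy, dz, hand, rx, ry, rz, dx, dy, dz, hand, ...]. A call has exactly 5 rows; each row is the pose to reach, as a shift and turn from the pose measured when the call began; what a row does not reach only later rows make up. A row lasts 1/10 s, in which the tool goes at most 50 mm and 8.59 degrees, less where a joint would pass 70% of its speed; a pose out of reach is approached as far as the arm can. A call with a gripper value outside its range is refused whole. The fingers move at their own pace and stop on an object; FORCE is the grip in N (left out, the last holds). Time passes only in rows, so rows that repeat a pose let the fingers close, or fill a call up. It gives the time, the measured TCP pose, the force and the opening at its end, in the units of the state.
- robot.read_state(): the state, without advancing time (a new reading comes with each control period).
- capture(name): name is "side" or "top" or "wrist"; returns a dict with "frame" (420x560x3 uint8, blue, green, red), "vfov" (degrees; the focal length in pixels is half the picture's height over the tangent of half this angle, whatever the lens; pixels are square), "cx", "cy" (the principal point, pixels), "R" (3x3) and "t" (3): a world point X has camera coordinates R X + t. Camera axes: x right, y down, z forward; pixel columns grow to the right and rows downward; lengths in m; the calibration is good to about 2 mm. A picture is of the moment at which its call begins. There is no depth.
- robot.job_done(): hands the job in, once; it reports no verdict.
The state is a dict: "time_s": time; "qpos": joint angles; "joint_velocities": joint speeds; "joint_efforts": joint torques, N m; "position": TCP position; "orientation": TCP orientation; "wrist_force": force on the tool from outside, world axes, zero at the start; "wrist_torque": the same for the moment, N m; "opening": opening from 0.0 (shut) to 1.0 (fully open).
Only numpy, scipy, OpenCV 4.12 (cv2) and the standard library are available. Lean on these libraries where they do the work, as an engineer would, in place of code of your own. Each camera call takes 0.05 s, during which the arm holds its last target. There are 200 camera calls.

## Working session

There is one attempt and no reset: what is moved stays moved. The work goes in short steps, Python scripts to look and compute and a shell command to move; the robot and the scene stay as the last step left them, time stands still between calls to the robot, and variables do not carry over. Pictures are saved under pics/ and viewed, about 8 in all and at most 12, crops included, and the job is handed in when it is done.

```bash
ls; mkdir -p pics
python3 - <<'E'
from bench import robot,capture
import cv2,numpy as np
for n in("top","side"):
    c=capture(n); cv2.imwrite(f"pics/{n}0.png",c["frame"]); print(n,c["vfov"],c["cx"],c["cy"],np.round(c["R"],3).tolist(),np.round(c["t"],3).tolist())
s=robot.read_state();print(s,robot.tcp_to_grasp)
E
```

```text
pics
top 46.082655581360505 280.52005762087197 206.69021899656715 [[-0.005, -1.0, -0.03], [-0.989, 0.009, -0.149], [0.149, 0.029, -0.988]] [-0.1, 0.489, 1.121]
side 50.15910306642099 287.50156006920787 211.81058452322125 [[0.67, -0.742, -0.018], [-0.582, -0.51, -0.633], [0.461, 0.434, -0.774]] [-0.407, 0.242, 1.017]
{'time_s': 0.1, 'qpos': array([ 1.27299712e+00,  8.74186979e-02,  1.75225555e-01,  1.65977601e+00,
       -4.43849959e-05,  1.57080466e+00]), 'joint_velocities': array([ 0.00030384, -0.00113184,  0.0021309 , -0.00079563,  0.0002411 ,
        0.00062566]), 'joint_efforts': array([ 5.50651093e-04, -5.21566701e+01,  4.65651476e+01,  1.60337932e-02,
        2.40814472e-06,  1.02972717e-05]), 'position': array([0.16133566, 0.52560605, 0.23065272]), 'orientation': array([-4.66048803e-01, -3.10669957e+00,  1.83214750e-03]), 'wrist_force': array([0.46625115, 0.37920674, 0.12241194]), 'wrist_torque': array([ 0.00820471, -0.02553177,  0.03405621]), 'opening': 1.0024409192448733} -0.0187
```

View pics/top0.png

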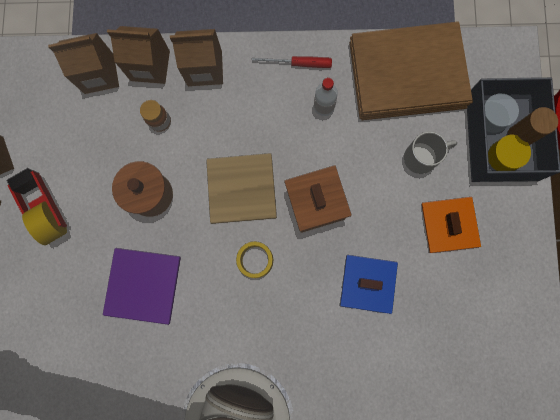

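View pics/side0.png

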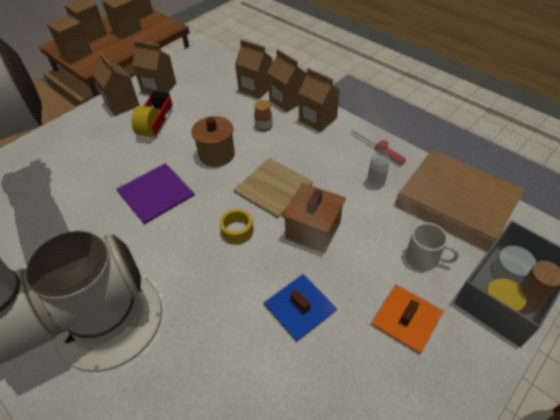

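Top view: the wanted items are the round lid (140,188), the wooden square lid (318,198) and the pale plywood board (241,188). Look-alikes are the blue lid (370,285), the orange lid (451,225), the purple board (143,286), the large brown slab (410,70) and the small jar (153,113), which is a bystander. In the side view the targets are the round lid (213,130), the square lid (315,203) and the board (274,186).

Run:
```python
import cv2,numpy as np
t=cv2.imread("pics/top0.png");s=cv2.imread("pics/side0.png")
a=cv2.resize(t[145:245,100:366],None,fx=3,fy=3,interpolation=cv2.INTER_CUBIC)
b=cv2.resize(s[110:175,180:247],(290,281),interpolation=cv2.INTER_CUBIC)
c=cv2.resize(s[178:248,232:350],(472,280),interpolation=cv2.INTER_CUBIC)
o=np.zeros((590,798,3),np.uint8);o[:300]=a;o[302:583,:290]=b;o[302:582,300:772]=c
cv2.imwrite("pics/crop.png",o)
for im,p in((t,[(165,190),(135,186),(300,190),(317,195),(241,170),(330,218)]),(s,[(200,133),(211,124),(300,195),(315,200),(330,205),(270,190),(315,230)])):
    h=cv2.cvtColor(im,cv2.COLOR_BGR2HSV)
    print([(q,h[q[1],q[0]].tolist()) for q in p])
```

```text
[((165, 190), [12, 72, 60]), ((135, 186), [10, 105, 68]), ((300, 190), [11, 142, 99]), ((317, 195), [9, 118, 69]), ((241, 170), [18, 98, 125]), ((330, 218), [11, 143, 109])]
[((200, 133), [12, 170, 105]), ((211, 124), [13, 173, 31]), ((300, 195), [13, 132, 110]), ((315, 200), [11, 117, 74]), ((330, 205), [13, 164, 106]), ((270, 190), [20, 112, 127]), ((315, 230), [15, 74, 76])]
```

View pics/crop.png

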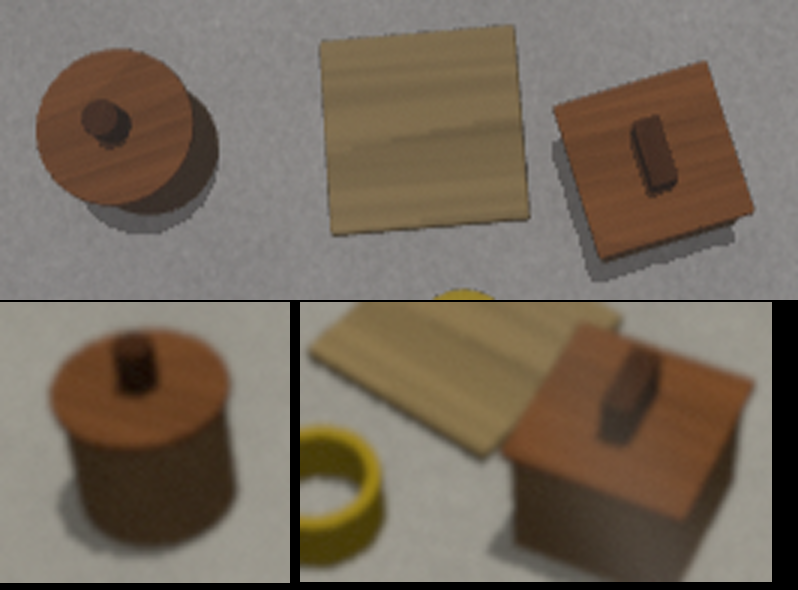

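The crop confirms the choice: two wooden lids on kraft boxes, with a pale plywood board between them. Next I triangulate from the plate outlines.

```bash
cat > h.py <<'E'
import numpy as np,cv2
from bench import robot,capture
def ray(c,p):
    f=210/np.tan(np.radians(c["vfov"])/2); R=np.array(c["R"]);t=np.array(c["t"])
    d=R.T@np.array([(p[0]-c["cx"])/f,(p[1]-c["cy"])/f,1.]); return -R.T@t,d/np.linalg.norm(d)
def onz(c,p,z):
    o,d=ray(c,p); return o+d*(z-o[2])/d[2]
def tri(c1,p1,c2,p2):
    A=np.zeros((3,3));b=np.zeros(3);rs=[ray(c1,p1),ray(c2,p2)]
    for o,d in rs: M=np.eye(3)-np.outer(d,d);A+=M;b+=M@o
    X=np.linalg.solve(A,b); return X,max(np.linalg.norm((np.eye(3)-np.outer(d,d))@(X-o)) for o,d in rs)
E
python3 - <<'E'
from h import *
np.set_printoptions(precision=4,suppress=True)
T=capture("top");S=capture("side")
print("round",tri(T,(138,187.5),S,(212.5,129.9)),onz(T,(138,187.5),.098))
print("sq",tri(T,(318,198.3),S,(314.6,207.2)),onz(T,(318,198.3),.098))
tc=lambda x,y:(100+x/3,145+y/3)
for q in[(553,107),(707,62),(754,212),(603,260)]: print("sqc",onz(T,tc(*q),.098))
for q in[(320,42),(515,25),(530,218),(332,235)]: print("bd",onz(T,tc(*q),.012))
for q in[(234.5,190.75),(277.75,217.5)]: print("bd side",onz(S,q,.012))
print("bdtri",tri(T,tc(332,235),S,(234.5,190.75)),tri(T,tc(530,218),S,(277.75,217.5)))
# handle tops: round knob centre, bar top ends
print("knob",tri(T,tc(102,118),S,(180+133/4.328,110+38/4.328)))
print("bar far/near",onz(T,tc(648,124),.132),onz(T,tc(664,180),.132))
s=robot.read_state();print(s["position"],s["qpos"])
W=capture("wrist");print("wrist cam pos",-W["R"].T@W["t"],W["R"],W["vfov"])
E
```

```text
round (array([0.5277, 0.2165, 0.0926]), np.float64(0.0011609947499043713)) [0.5258 0.2154 0.098 ]
sq (array([ 0.4984, -0.1885,  0.0938]), np.float64(0.0005939990791399523)) [ 0.4972 -0.1879  0.098 ]
sqc [ 0.5379 -0.1135  0.098 ]
sqc [ 0.5708 -0.2285  0.098 ]
sqc [ 0.4578 -0.2604  0.098 ]
sqc [ 0.4234 -0.1495  0.098 ]
bd [0.6114 0.0773 0.012 ]
bd [ 0.6236 -0.0813  0.012 ]
bd [ 0.4658 -0.0929  0.012 ]
bd [0.4535 0.0649 0.012 ]
bd side [0.4526 0.0578 0.012 ]
bd side [ 0.4621 -0.0966  0.012 ]
bdtri (array([0.456 , 0.0653, 0.0033]), np.float64(0.00179144188858414)) (array([ 0.4666, -0.0924,  0.0044]), np.float64(0.00025342674928550214))
knob (array([0.5259, 0.2115, 0.1365]), np.float64(0.0007070036597687281))
bar far/near [ 0.5177 -0.1824  0.132 ] [ 0.4769 -0.1932  0.132 ]
[0.1613 0.5257 0.2309] [1.273  0.0873 0.1754 1.6598 0.     1.5707]
wrist cam pos [0.0905 0.5467 0.3734] [[ 0.2942  0.9557 -0.0014]
 [ 0.9145 -0.2811  0.2911]
 [ 0.2778 -0.0869 -0.9567]] 68.39262358011682
```

```bash
python3 -m handwheel '[0,0,-5,0.036,-0.031,0,0, 0,0,-10,0.073,-0.062,0,0, 0,0,-15,0.110,-0.094,0,0, 0,0,-20,0.146,-0.125,0,0, 0,0,-25,0.182,-0.156,0,0]' 40
python3 -m handwheel '[0,0,-5,0.036,-0.031,0,0, 0,0,-10,0.073,-0.062,0,0, 0,0,-15,0.110,-0.094,0,0, 0,0,-20,0.146,-0.125,0,0, 0,0,-25,0.182,-0.156,0,0]'
python3 - <<'E'
from h import *
W=capture("wrist");cv2.imwrite("pics/w1.png",W["frame"])
for X in[(.526,.2135,.132),(.526,.2135,.098)]:
    c=W["R"]@np.array(X)+W["t"];f=210/np.tan(np.radians(W["vfov"])/2);print(c[:2]/c[2]*f+[W["cx"],W["cy"]])
print(robot.read_state()["position"],robot.read_state()["orientation"])
E
```

```text
time_s: 0.75
position: [0.3444, 0.3682, 0.231]
orientation: [-1.132, -2.93, 0.0]
wrist_force: [0.9, 0.6, 0.6]
opening: 1.0
time_s: 1.25
position: [0.5277, 0.2106, 0.231]
orientation: [-1.745, -2.612, 0.0]
wrist_force: [0.8, 1.1, 0.4]
opening: 0.999
[284.90656837 210.85627247]
[284.91977941 200.55371074]
[0.5317056  0.20651354 0.22992274] [ 1.75508282e+00  2.60331325e+00 -2.06528042e-03]
```

View pics/w1.png

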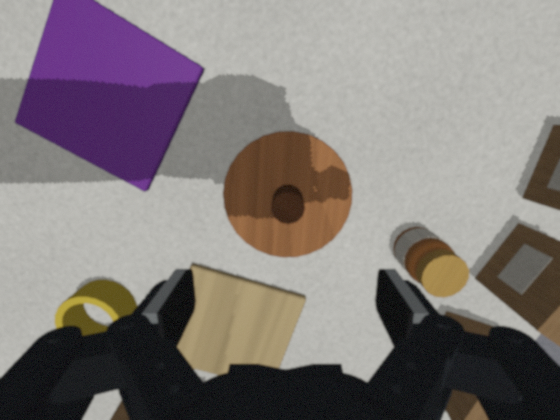

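Wrist view: the knob top is at about (288,203), the plate centre at (288,194), and the bystander jar at right (435,265).

Run:
```python
from h import *
np.set_printoptions(precision=4,suppress=True)
s=robot.read_state();W=capture("wrist");g=cv2.cvtColor(W["frame"],cv2.COLOR_BGR2HSV)
m=((g[...,0]<16)&(g[...,1]>110)).astype(np.uint8)*255
m=cv2.morphologyEx(cv2.morphologyEx(m,2,np.ones((5,5))),3,np.ones((15,15)))
n,l,st,ce=cv2.connectedComponentsWithStats(m)
for i in range(1,n):
    if st[i,4]>3000 and st[i,1]<250: print(st[i],ce[i],onz(W,ce[i],.098))
    if st[i,4]>3000: 
        x,y,w,h=st[i,:4];print("bboxc",onz(W,(x+w/2,y+h/2),.098), (x+w/2,y+h/2))
d=((g[...,2]<55)).astype(np.uint8)*255;n,l,st,ce=cv2.connectedComponentsWithStats(d)
for i in range(1,n):
    if st[i,4]>200: print("dark",st[i],ce[i],onz(W,ce[i],.132))
print(s["position"],s["wrist_force"])
```

```text
[  222   126   127   125 12600] [284.8449 187.9531] [0.5256 0.2203 0.098 ]
bboxc [0.5263 0.2201 0.098 ] (np.float64(285.5), np.float64(188.5))
dark [    0   270   560   150 42358] [282.2256 372.3379] [0.5883 0.0582 0.132 ]
[0.5317 0.2065 0.2299] [-1.3367 -4.2706 -2.8997]
```

```bash
python3 -m handwheel '[0,0,0,-0.006,0.011,-0.04,0, 0,0,0,-0.006,0.011,-0.08,0, 0,0,0,-0.006,0.011,-0.11,0, 0,0,0,-0.006,0.011,-0.125,0, 0,0,0,-0.006,0.011,-0.125,0]'
python3 -m handwheel '[0,0,0,0,0,0,255, 0,0,0,0,0,0,255, 0,0,0,0,0,0,255, 0,0,0,0,0,0,255, 0,0,0,0,0,0,255]' 40
python3 -c "
from bench import robot
s=robot.read_state();print(s['position'],s['wrist_force'],s['opening'])"
```

```text
time_s: 1.85
position: [0.5223, 0.2195, 0.1031]
orientation: [-1.748, -2.608, 0.007]
wrist_force: [0.1, 0.9, 0.9]
opening: 0.998
time_s: 2.35
position: [0.5231, 0.2198, 0.1045]
orientation: [-1.749, -2.609, 0.003]
wrist_force: [-0.3, 0.8, 5.1]
opening: 0.311
[0.5230794  0.21978984 0.10445991] [-0.31329376  0.78433025  5.0601959 ] 0.3108894093685229
```

```bash
python3 -m handwheel '[0,0,0,0,0,0.01,255, 0,0,0,0,0,0.04,255, 0,0,0,0,0,0.08,255, 0,0,0,0,0,0.1,255, 0,0,0,0,0,0.1,255]'
python3 -m handwheel '[0,0,0,0,-0.02,0,255, 0,0,0,0,-0.06,0,255, 0,0,0,0,-0.10,0,255, 0,0,0,0,-0.13,0,255, 0,0,0,0,-0.13,0,255]'
python3 - <<'E'
from h import *
T=capture("top");W=capture("wrist");print(robot.read_state()["position"])
o=np.zeros((420,800,3),np.uint8);o[:,:560]=W["frame"];o[:240,560:]=cv2.resize(T["frame"][130:250,90:210],(240,240))
cv2.imwrite("pics/look1.png",o)
E
```

```text
time_s: 2.85
position: [0.5241, 0.2202, 0.2083]
orientation: [1.748, 2.608, 0.003]
wrist_force: [-0.0, 0.0, -1.6]
opening: 0.313
time_s: 3.35
position: [0.5235, 0.0871, 0.2071]
orientation: [1.753, 2.605, 0.0]
wrist_force: [1.2, 0.5, -2.1]
opening: 0.312
[0.52374226 0.08961269 0.20723138]
```

View pics/look1.png

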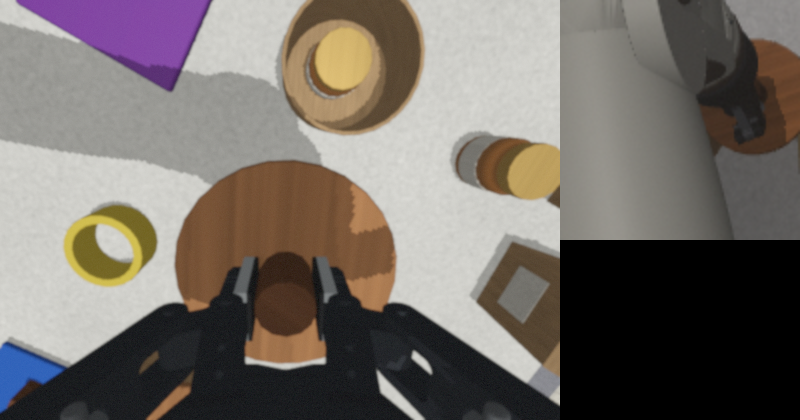

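The round box at (343,58) holds the jar: brass cap, amber glass. So the round lid goes back home, and I return to the pose where I picked it up.

```bash
python3 -m handwheel '[0,0,0,0,0.03,0,255, 0,0,0,0,0.07,0,255, 0,0,0,0,0.11,0,255, 0,0,0,0,0.13,0,255, 0,0,0,0,0.13,0,255]'
python3 -m handwheel '[0,0,0,0,0,0,255, 0,0,0,0,0,0,255, 0,0,0,0,0,-0.03,255, 0,0,0,0,0,-0.06,255, 0,0,0,0,0,-0.08,255]'
python3 -c "
from bench import robot
s=robot.read_state();print(s['position'],s['orientation'],s['wrist_force'],s['opening'])"
```

```text
time_s: 3.95
position: [0.5229, 0.2231, 0.2059]
orientation: [-1.745, -2.612, -0.001]
wrist_force: [0.7, -0.5, -1.9]
opening: 0.314
time_s: 4.45
position: [0.5224, 0.222, 0.1238]
orientation: [-1.746, -2.61, 0.002]
wrist_force: [0.6, 0.1, -2.0]
opening: 0.317
[0.52239098 0.22197468 0.12384496] [-1.74637371e+00 -2.61025245e+00  1.66946989e-03] [ 0.59656129  0.11677432 -2.00132479] 0.3168457925175103
```

```bash
python3 -m handwheel '[0,0,0,0.001,-0.002,0,255, 0,0,0,0.001,-0.002,-0.005,255, 0,0,0,0.001,-0.002,-0.010,255, 0,0,0,0.001,-0.002,-0.015,255, 0,0,0,0.001,-0.002,-0.019,255]'
python3 -m handwheel '[0,0,0,0,0,0,255, 0,0,0,0,0,0,255, 0,0,0,0,0,0,255, 0,0,0,0,0,0,255, 0,0,0,0,0,0,255]'
python3 -c "
from bench import robot
s=robot.read_state();print(s['position'],s['orientation'],s['wrist_force'],s['opening'])"
```

```text
time_s: 4.95
position: [0.5237, 0.22, 0.1051]
orientation: [-1.747, -2.611, 0.001]
wrist_force: [-0.1, 0.0, -1.8]
opening: 0.315
time_s: 5.45
position: [0.5237, 0.2201, 0.1052]
orientation: [-1.747, -2.611, 0.0]
wrist_force: [-0.1, 0.3, -1.7]
opening: 0.313
[0.52370087 0.22007943 0.10516908] [-1.74672175e+00 -2.61066898e+00  3.96157139e-04] [-0.14065747  0.28455529 -1.66093439] 0.3127453735675715
```

```bash
python3 -m handwheel '[0,0,0,0,0,-0.001,255, 0,0,0,0,0,-0.002,255, 0,0,0,0,0,-0.002,0, 0,0,0,0,0,-0.002,0, 0,0,0,0,0,-0.002,0]'
python3 -m handwheel '[0,0,0,0,0,0,0, 0,0,0,0,0,0.02,0, 0,0,0,0,0,0.06,0, 0,0,0,0,0,0.09,0, 0,0,0,0,0,0.12,0]'
python3 - <<'E'
from h import *
W=capture("wrist");T=capture("top");S=capture("side");print(robot.read_state()["position"])
f=S["frame"];o=np.zeros((420,800,3),np.uint8);o[:,:560]=W["frame"];o[:240,560:]=cv2.resize(f[105:175,178:248],(240,240))
cv2.imwrite("pics/look2.png",o)
E
```

```text
time_s: 5.95
position: [0.5237, 0.2201, 0.1031]
orientation: [-1.747, -2.611, 0.0]
wrist_force: [0.2, -1.0, 0.1]
opening: 0.814
time_s: 6.45
position: [0.5237, 0.2201, 0.2245]
orientation: [-1.747, -2.611, -0.0]
wrist_force: [1.3, 0.1, -0.2]
opening: 0.998
[0.52452664 0.22043869 0.22516607]
```

View pics/look2.png

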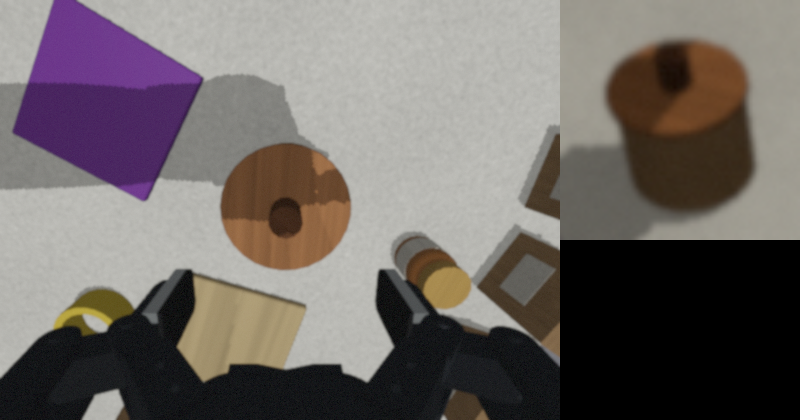

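Wrist and side views: the lid sits level on the round box at (286,206), knob at (286,217). On to the square lid.

```bash
for i in 1; do :; done
python3 -m handwheel '[0,0,-7,-0.002,-0.03,0,0, 0,0,-14,-0.004,-0.06,0,0, 0,0,-21,-0.006,-0.09,0,0, 0,0,-28,-0.008,-0.12,0,0, 0,0,-35,-0.01,-0.15,0,0]'
python3 -m handwheel '[0,0,-7,-0.002,-0.03,0,0, 0,0,-14,-0.004,-0.06,0,0, 0,0,-21,-0.006,-0.09,0,0, 0,0,-28,-0.008,-0.12,0,0, 0,0,-35,-0.01,-0.15,0,0]'
python3 -m handwheel '[0,0,-7,-0.002,-0.03,0,0, 0,0,-14,-0.004,-0.06,0,0, 0,0,-21,-0.006,-0.09,0,0, 0,0,-26,-0.007,-0.106,0,0, 0,0,-26,-0.007,-0.106,0,0]'
python3 - <<'E'
from h import *
np.set_printoptions(precision=4,suppress=True)
capture("side");s=robot.read_state();W=capture("wrist");T=capture("top")
cv2.imwrite("pics/w3.png",W["frame"])
for nm,C,z in(("W",W,.098),("T",T,.098)):
    g=cv2.cvtColor(C["frame"],cv2.COLOR_BGR2HSV)
    m=((g[...,0]<16)&(g[...,1]>90)&(g[...,2]>50)).astype(np.uint8)*255
    m=cv2.morphologyEx(cv2.morphologyEx(m,2,np.ones((5,5))),3,np.ones((15,15)))
    for c in cv2.findContours(m,0,2)[0]:
        if cv2.contourArea(c)>1500:
            r=cv2.minAreaRect(c);print(nm,np.round(r[0],1),np.round(r[1],1),onz(C,r[0],z),*[onz(C,p,z)[:2] for p in cv2.boxPoints(r)])
q=robot.read_state();print(q["position"],q["orientation"],q["qpos"])
E
```

```text
time_s: 7.1
position: [0.514, 0.0693, 0.2238]
orientation: [2.455, 1.958, 0.001]
wrist_force: [0.2, -0.5, 0.1]
opening: 0.999
time_s: 7.6
position: [0.5034, -0.0819, 0.2225]
orientation: [2.934, 1.122, -0.002]
wrist_force: [0.4, 0.8, 0.4]
opening: 1.002
time_s: 8.1
position: [0.4958, -0.1895, 0.2209]
orientation: [-3.112, -0.427, 0.005]
wrist_force: [-0.2, 0.2, -0.1]
opening: 0.998
W [508.4 287.4] [104.1  87.2] [ 0.4775 -0.4192  0.098 ] [ 0.4254 -0.3821] [ 0.5139 -0.3544] [ 0.5258 -0.4536] [ 0.4369 -0.4914]
W [282.5 199. ] [128. 139.] [ 0.5028 -0.185   0.098 ] [ 0.5399 -0.1145] [ 0.5714 -0.2259] [ 0.4608 -0.2649] [ 0.4251 -0.1387]
T [450.9 224.6] [51.4 53.6] [ 0.4364 -0.4759  0.098 ] [ 0.4857 -0.4137] [ 0.4997 -0.5301] [ 0.3879 -0.5371] [ 0.374  -0.4225]
T [138.5 188. ] [50. 51.] [0.5246 0.2143 0.098 ] [0.5829 0.2749] [0.5815 0.1583] [0.4674 0.1548] [0.4684 0.2695]
[ 0.4962 -0.1873  0.2217] [-3.1109 -0.4366  0.0034] [-0.3605  0.0383  0.1063  1.6407 -0.0009  2.5022]
```

View pics/w3.png

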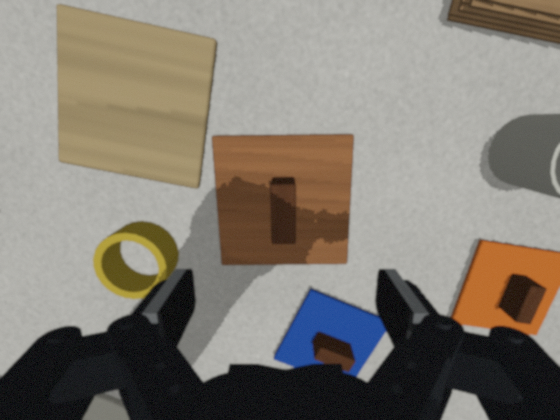

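Wrist view: the wooden square lid is centred at about (283,197), with its bar vertical at (283,180–243) and aligned with the jaws. In the top view the round lid is back at its starting pixel (138.5,188). Next I descend and grip.

```bash
python3 -m handwheel '[0,0,0,0.003,0,-0.04,0, 0,0,0,0.003,0,-0.08,0, 0,0,0,0.003,0,-0.105,0, 0,0,0,0.003,0,-0.117,0, 0,0,0,0.003,0,-0.117,0]'
python3 -m handwheel '[0,0,0,0,0,0,255, 0,0,0,0,0,0,255, 0,0,0,0,0,0,255, 0,0,0,0,0,0,255, 0,0,0,0,0,0,255]' 40
python3 -m handwheel '[0,0,0,0,0,0,255, 0,0,0,0,0,0.03,255, 0,0,0,0,0,0.07,255, 0,0,0,0,0,0.1,255, 0,0,0,0,0,0.1,255]'
python3 -m handwheel '[0,0,0,0,0,0,255, 0,0,0,0,0,0,255, 0,0,0,0,0.02,0,255, 0,0,0,0.01,0.06,0,255, 0,0,0,0.02,0.1,0,255]'
python3 - <<'E'
from h import *
W=capture("wrist");cv2.imwrite("pics/w4.png",W["frame"]);q=robot.read_state();print(q["position"],q["wrist_force"],q["opening"])
E
```

```text
time_s: 8.75
position: [0.4986, -0.1863, 0.1034]
orientation: [-3.109, -0.439, 0.007]
wrist_force: [0.1, -0.6, 0.4]
opening: 1.001
time_s: 9.25
position: [0.4989, -0.1865, 0.1042]
orientation: [-3.11, -0.439, 0.005]
wrist_force: [0.0, -0.2, 0.6]
opening: 0.227
time_s: 9.75
position: [0.5002, -0.187, 0.2086]
orientation: [3.109, 0.439, 0.003]
wrist_force: [0.3, -0.2, -1.5]
opening: 0.226
time_s: 10.25
position: [0.5197, -0.0863, 0.2071]
orientation: [3.11, 0.436, 0.0]
wrist_force: [1.0, -0.7, -1.9]
opening: 0.226
[ 0.52083566 -0.08116341  0.20702345] [ 0.42719036  4.6368216  -2.9252392 ] 0.22330409290030492
```

View pics/w4.png

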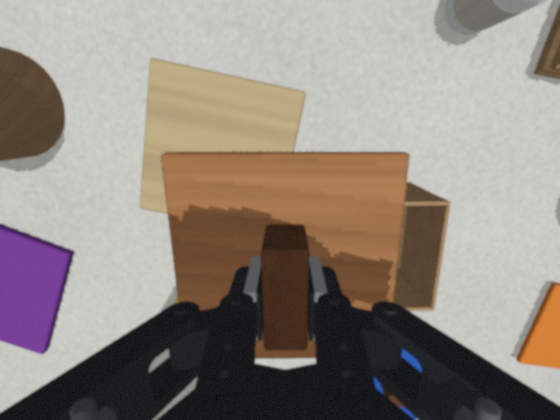

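The square lid is held level. Its box, partly visible at (425,250), shows no jar, which fits with the jar being in the round box. Now I lay the lid on the board.

```bash
python3 -m handwheel '[0,0,0,0.006,0.02,0,255, 0,0,0,0.012,0.05,0,255, 0,0,0,0.018,0.073,0,255, 0,0,0,0.018,0.073,0,255, 0,0,0,0.018,0.073,0,255]'
python3 -m handwheel '[0,0,0,0,0,-0.03,255, 0,0,0,0,0,-0.07,255, 0,0,0,0,0,-0.11,255, 0,0,0,0,0,-0.145,255, 0,0,0,0,0,-0.16,255]'
python3 -c "
from bench import robot
s=robot.read_state();print(s['position'],s['wrist_force'],s['opening'])"
```

```text
time_s: 10.8
position: [0.5384, -0.0079, 0.2058]
orientation: [-3.109, -0.444, 0.002]
wrist_force: [0.1, 0.2, -1.8]
opening: 0.228
time_s: 11.3
position: [0.536, -0.0089, 0.0419]
orientation: [-3.109, -0.442, 0.01]
wrist_force: [-0.4, 0.8, -1.2]
opening: 0.228
[ 0.53599106 -0.00891782  0.04191089] [-0.4383211   0.8320662  -1.20727381] 0.22824683090848627
```

```bash
python3 -m handwheel '[0,0,0,0.002,0.001,-0.004,255, 0,0,0,0.002,0.001,-0.007,255, 0,0,0,0.002,0.001,-0.009,255, 0,0,0,0.002,0.001,-0.010,255, 0,0,0,0.002,0.001,-0.010,255]'
python3 -c "
from bench import robot
s=robot.read_state();print(s['position'],s['wrist_force'],s['opening'])"
```

```text
time_s: 11.8
position: [0.5386, -0.0079, 0.0328]
orientation: [-3.109, -0.442, 0.008]
wrist_force: [-0.2, -0.3, -1.8]
opening: 0.232
[ 0.53855002 -0.00792395  0.03282962] [-0.21666095 -0.33869607 -1.78375752] 0.23219005701158155
```

```bash
python3 -m handwheel '[0,0,0,0,0,-0.001,255, 0,0,0,0,0,-0.001,255, 0,0,0,0,0,-0.001,0, 0,0,0,0,0,-0.001,0, 0,0,0,0,0,-0.001,0]'
python3 -m handwheel '[0,0,0,0,0,0,0, 0,0,0,0,0,0,0, 0,0,0,0,0,0.03,0, 0,0,0,0,0,0.07,0, 0,0,0,0,0,0.12,0]'
python3 -m handwheel '[0,0,0,-0.03,0,0.04,0, 0,0,0,-0.07,0,0.08,0, 0,0,0,-0.11,0,0.1,0, 0,0,0,-0.14,0,0.1,0, 0,0,0,-0.14,0,0.1,0]'
python3 - <<'E'
from h import *
S=capture("side");W=capture("wrist");T=capture("top");q=robot.read_state();print(q["position"],q["wrist_force"])
o=np.zeros((600,800,3),np.uint8);o[:300,:400]=cv2.resize(W["frame"],(400,300));o[:300,400:]=cv2.resize(S["frame"],(400,300));o[300:,:400]=cv2.resize(T["frame"],(400,300))
o[300:,400:]=cv2.resize(S["frame"][95:275,170:410],(400,300));cv2.imwrite("pics/end.png",o)
E
```

```text
time_s: 12.3
position: [0.5387, -0.0079, 0.032]
orientation: [-3.109, -0.442, 0.007]
wrist_force: [-0.1, 0.1, -0.2]
opening: 0.726
time_s: 12.8
position: [0.5376, -0.0079, 0.1519]
orientation: [-3.108, -0.442, 0.012]
wrist_force: [1.3, -0.5, 0.5]
opening: 1.002
time_s: 13.3
position: [0.3954, -0.0079, 0.2541]
orientation: [-3.109, -0.442, 0.006]
wrist_force: [-0.8, 0.4, 0.5]
opening: 0.999
[ 0.39800022 -0.00789445  0.2518718 ] [ 0.28505899  0.2661246  -0.61349979]
```

View pics/end.png

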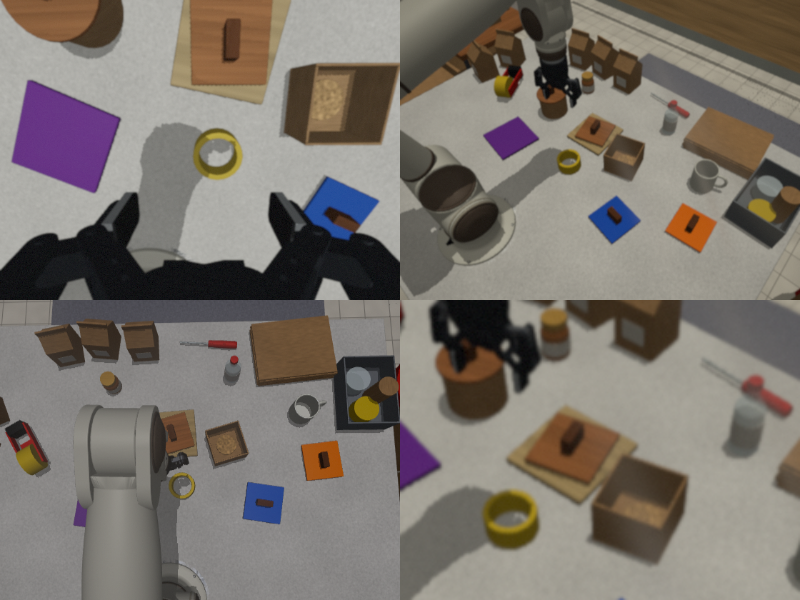

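The square lid lies centred on the plywood, handle up (wrist panel 232,40). The square box shows only the cork disc (327,100). The round lid is on its box and the gripper is clear.

```bash
python3 -c "
from bench import robot
print(robot.job_done(), robot.read_state()['time_s'])"
```

```text
the job is handed in; nothing more can be done
the job is handed in; nothing more can be done
```

The job is handed in, and everything looked right in the last pictures. I lifted the round lid about 100 mm, saw the jar inside and put that lid back. I then lifted the square lid about 100 mm and laid it, handle up, on the plywood board. The square box, which holds only the cork disc, stands open. The arm finished at about 13 s of the 58 s allowed.

**Last checks**
- **Round lid:** after release it looked level and home, and its top-view position matched the start to within about 1 pixel (roughly 2 mm).
- **Square lid:** released with the tool within about 1 mm of the board centre I had measured. It looked flat and centred; I judged this by eye rather than measuring it again.
- **Robot:** the gripper was open and clear of everything, with the wrist force near zero.

**Disagreements**
- The top and wrist cameras differed by about 5 mm on where the round lid was. I aimed in between, and the grasp and refit were fine.
- The triangulated heights came out 4–5 mm below the text's figures for the lid plates, 8–9 mm below for the board top and 4.5 mm above for the knob. I therefore used the text's heights for the grasps, and contact forces agreed with them when the lids were set down.

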